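# Flip the finished sample's status flag to green

## Task

The sample in the white-capped vial is finished: push the flag on its stand right over its pivot, so that it lies fully flat on the other side with the green face up. Only touch and push with the fingertips (pressing the black thumb tab gets the flag up) and do not pinch or lift anything. Leave the black-capped vial's flag showing red, and leave both stands, the vials and the things around where they are.

Things in the scene. Friction and masses are not known exactly. Their poses are not given: they have to be found in the camera images.
- stand_a: Loose grey stand of the white-capped (yellow-green contents) vial, 1.5 kg. Origin: underside (on the worktop), straight below the flag's pivot; x along the axle, y toward the side where the flag lies at the start, z up. Base plate 12 mm thick, x -95 to 40, y -65 to 65 mm. Axle 62 mm above the worktop, between two cheeks (x 33 to 39 mm either side, y -11 to 11, up to z 75 mm). Vial at x -70 mm.
- flag_a (a joint): Turn of that stand's flag about its pivot, rad. 0: level toward the stand's +y, red face up; pi/2: upright; 3.14: level toward the stand's -y, green face up. Stops at 0 and pi hold it level there. A stiff hinge (0.04 N m, about 1 to 2 N at the tab): the flag stays at any angle where it is left. Starts between 0 and 0.3.
- flag_a_pivot (a point): Middle of the flag's axle (12 mm thick), 62 mm above the worktop. Axes turn with the flag: x along the axle, y toward the paddle's free edge, z out of the red face. Paddle: plate 60 mm wide, 4 mm thick, y 4 to 81 mm; one face red with a white bar, the other green with a white disc.
- flag_a_edge (a point): Middle of the free edge of that paddle, 81 mm from the axle.
- flag_a_tab (a point): Point on that flag's black ribbed thumb tab, mid-thickness, 34 mm from the axle, on the side away from the paddle. The tab is 40 mm wide, 4 mm thick and ends 45 mm from the axle; pressing it down raises the paddle.
- vial_a_mid (a point): Centre (half-way up) of the loose white-capped (yellow-green contents) sample vial, 25 mm across, 56 mm high, upright in a ring (38 mm across, 12 mm high) on its stand, its centre 40 mm above the worktop.
- stand_b: Loose grey stand of the black-capped (red contents) vial, 1.5 kg. Origin: underside (on the worktop), straight below the flag's pivot; x along the axle, y toward the side where the flag lies at the start, z up. Base plate 12 mm thick, x -95 to 40, y -65 to 65 mm. Axle 62 mm above the worktop, between two cheeks (x 33 to 39 mm either side, y -11 to 11, up to z 75 mm). Vial at x -70 mm.
- flag_b (a joint): Turn of that stand's flag about its pivot, rad. 0: level toward the stand's +y, red face up; pi/2: upright; 3.14: level toward the stand's -y, green face up. Stops at 0 and pi hold it level there. A stiff hinge (0.04 N m, about 1 to 2 N at the tab): the flag stays at any angle where it is left. Starts between 0 and 0.3.
- flag_b_pivot (a point): Middle of the flag's axle (12 mm thick), 62 mm above the worktop. Axes turn with the flag: x along the axle, y toward the paddle's free edge, z out of the red face. Paddle: plate 60 mm wide, 4 mm thick, y 4 to 81 mm; one face red with a white bar, the other green with a white disc.
- flag_b_edge (a point): Middle of the free edge of that paddle, 81 mm from the axle.
- flag_b_tab (a point): Point on that flag's black ribbed thumb tab, mid-thickness, 34 mm from the axle, on the side away from the paddle. The tab is 40 mm wide, 4 mm thick and ends 45 mm from the axle; pressing it down raises the paddle.
- vial_b_mid (a point): Centre (half-way up) of the loose black-capped (red contents) sample vial, 25 mm across, 56 mm high, upright in a ring (38 mm across, 12 mm high) on its stand, its centre 40 mm above the worktop.
- ink: Small loose glass ink vial with two brushes standing in it, 27 mm across, 85 mm high; origin at the centre of its underside.
- bulb: Loose red rubber pipette bulb, 55x99x55 mm, lying; origin at the centre of its underside.
- boat: Loose stack of white weighing boats, 50x65x19 mm; origin at the centre of its underside.

How it is judged:
At the end, for the whole second after the job is handed in: The flag of the white-capped vial's stand lies at rest on its far side, green up, within 8 degrees of level (joint above 3.0 rad); the other flag's edge is within 30 mm of where it was; both stands are within 30 mm of where they were and both vials stand upright (value of joint flag_a above 3 rad and velocity of joint flag_a between -0.1 and 0.1 rad/s and distance of each of flag_b_edge, stand_a, stand_b from where it was at the start of the episode below 0.03 m and angle between each of vial_a_mid, vial_b_mid's own z axis and vertical below 0.4 rad); the robot touches nothing.
It fails at once if the flag beside the black-capped vial is moved by more than 30 mm at its edge (distance of flag_b_edge from where it was at the start of the episode above 0.03 m).
It fails at once if a stand is shifted by more than 30 mm, lifted or tipped (distance of any of stand_a, stand_b from where it was at the start of the episode above 0.03 m or height (world z) of any of stand_a, stand_b above 0.015 m or angle between any of stand_a, stand_b's own z axis and vertical above 0.2 rad).
It fails at once if a vial is lifted or tipped (height (world z) of any of vial_a_mid, vial_b_mid above 0.055 m or angle between any of vial_a_mid, vial_b_mid's own z axis and vertical above 0.4 rad).
It fails at once if the ink vial, the pipette bulb or the weighing boats are moved by more than 30 mm or picked up (distance of any of ink, bulb, boat from where it was at the start of the episode above 0.03 m).
It also fails if it takes over 35 s, if anything falls off the work surface, if the arm or the gripper's body presses on something with over 40 N, if the wrist force passes 120 N, or if a joint passes its speed limit or range.

## Robot

A 6-joint arm with a two-finger parallel gripper is mounted at the origin on a cart in front of the work surface, level with it; the furniture and walls round the work are solid. World frame = base frame: x ahead of the robot, y to its left, z up, the work surface at z = 0. Lengths are in m, angles in rad, forces in N, time in s.
With the tool pointing down it reaches from about 0.35 to 0.775 m from the base axis. Payload 5.5 kg.
Tool frame: the origin (TCP) lies at the very end of the fingers, on their centre line; the grasp point (between the pads) lies 19 mm behind it; z points along the fingers, y is the line along which they close (so a half turn about z gives the same grasp; the last joint's range is limited). The gripper opens to 85 mm and grips with 20 to 120 N. Pads are 22 mm wide; open, the fingers measure 114 mm over their backs; the gripper's body (76 mm by 85 mm) begins 54 mm behind the grasp point. The pads swing forward as they close: fully open they stand 13 mm farther back than shut.
Start: joints at [1.208, 0.313, 0.046, 1.304, 0, 1.431], TCP at [0.127, 0.561, 0.231] pointing down, gripper open.
Joint ranges: [-2.76, 2.76], [-0.86, 1.69], [-1.03, 1.26], [-2.2, 2.34], [-1.47, 1.5], [-3.14, 3.14]. Speed limits (rad/s): [2.57, 2.57, 3.14, 3.14, 3.14, 3.14].

## Interface

Orientations are given as a unit quaternion [w, x, y, z].
In Python, from workcell import get_state, read_camera, calibration, hand_in gives the robot as it stands.
- The arm moves only by the tool drive_tool, never from a script. Its argument "deltas" is a list that holds one entry, the list of rows, each a list of 7 numbers: the closure in counts, from 0 (fully open) to 255 (shut), then the shift along the tool's x, y, z in m, then the turn, a rotation vector about the tool's x, y, z in degrees. A call has 1 to 12 rows; each row is the pose to reach, as a shift and turn from the pose commanded when the call began, along the tool's axes at that moment; what a row does not reach only later rows make up. A row lasts 1/8 s, in which the tool goes at most 62.5 mm and 10.7 degrees, less where a joint would pass 70% of its speed; a pose out of reach is approached as far as the arm can. A call with a gripper value outside its range is refused whole. The fingers move at their own pace and stop on an object; "newtons" is the grip in N (left out, the last holds). Time passes only in rows, so rows that repeat a pose let the fingers close. It gives the time, the measured TCP pose, the force, the opening and the grip force at its end, in the units of the state.
- get_state(): the state, without advancing time (a new reading comes with each control period).
- read_camera(name): name is "scene" or "top" or "wrist"; returns (picture, depth): 480x640x3 uint8, red, green, blue; 480x640 float32, m along the optical axis (not along the pixel's ray), 0 where there is no reading.
- calibration(name): a dict with "mtx" (3x3 intrinsics, pixels), "k1" (the pictures are not rectified: a ray, as slopes to the right and down, at radius r is drawn at 1 + k1 r^2 times it, then the intrinsics apply), "world_from_camera" (4x4, takes a point from camera to world coordinates). Camera axes: x right, y up, looking along -z (the intrinsics and any distortion apply to the point x, -y, -z); pixel columns grow to the right and rows downward; lengths in m; the calibration is good to about 2 mm. A picture is of the moment at which its call begins: read the wrist's pose just before it. calibration takes no time and is no camera call; for the wrist camera it gives the pose at the moment of the call.
- hand_in(): hands the job in; it is judged then, once.
The state is a dict: "clock": time; "joint_pos": joint angles; "qvel": joint speeds; "tau": joint torques, N m; "tcp_pos": TCP position; "orientation": TCP orientation; "wrist_force": force on the tool from outside, world axes, zero at the start; "ft_torque": the same for the moment, N m; "finger_gap": finger opening in m; "grip_force": force on a finger pad.
Only numpy, scipy, OpenCV 4.12 (cv2) and the standard library are available. Lean on these libraries where they do the work, as an engineer would, in place of code of your own. Each camera call takes 0.05 s, during which the arm holds its last target. There are 200 camera calls.

## Working session

There is one attempt and no reset: what is moved stays moved. The work goes in short steps, Python scripts to look and compute and a tool call to move; the robot and the scene stay as the last step left them, time stands still between calls to the robot, and variables do not carry over. Pictures are saved under pics/ and viewed, at most 10 in all, crops included, and the job is handed in when it is done.

Besides the shell and the picture viewer there is one more tool, called by a JSON object that holds its "fn" and its "kwargs", one argument or row to a line. drive_tool: Moves the arm, as the interface text tells. Its arguments: {"type":"object","properties":{"deltas":{"type":"array","items":{"type":"array","items":{"type":"array","items":{"type":"number"}}}},"newtons":{"type":"number"}},"required":["deltas"]}

```bash
mkdir -p pics; cat > h.py <<'E'
import numpy as np, cv2
from workcell import get_state, read_camera, calibration, hand_in
def pts(name, depth, c):
    # world points for every pixel from depth
    K=np.array(c["mtx"]); k1=c["k1"]; T=np.array(c["world_from_camera"])
    v,u=np.mgrid[0:480,0:640].astype(np.float64)
    p=cv2.undistortPoints(np.stack([u.ravel(),v.ravel()],1)[:,None],K,np.array([k1,0,0,0,0.])).reshape(480,640,2)
    P=np.stack([p[...,0]*depth,-p[...,1]*depth,-depth],-1)
    return P@T[:3,:3].T+T[:3,3]
E
python3 - <<'E'
from h import *
s=get_state(); print({k:np.round(v,3) for k,v in s.items()})
for n in ("scene","top"):
    c=calibration(n); im,d=read_camera(n); np.savez(n+".npz",im=im,P=pts(n,d,c),d=d)
    print(n,np.round(np.array(c["world_from_camera"]),3).tolist(),c["k1"])
    cv2.imwrite(f"pics/{n}.png",im[...,::-1])
E
```

```text
{'clock': np.float64(0.0), 'joint_pos': array([1.208, 0.314, 0.045, 1.304, 0.   , 1.431]), 'qvel': array([ 0.001, -0.001,  0.   , -0.002,  0.   ,  0.   ]), 'tau': array([-2.0000e-03, -4.8063e+01,  2.9853e+01,  2.0000e-02, -0.0000e+00,
        0.0000e+00]), 'tcp_pos': array([0.127, 0.56 , 0.23 ]), 'orientation': array([-0.   ,  0.111,  0.994, -0.001]), 'wrist_force': array([ 0.499, -0.663, -0.346]), 'ft_torque': array([-0.027,  0.027, -0.033]), 'grip_force': np.float64(0.0), 'finger_gap': np.float64(0.085)}
scene [[0.618, 0.372, -0.693, -0.278], [-0.786, 0.278, -0.551, -0.62], [-0.012, 0.885, 0.465, 0.619], [0.0, 0.0, 0.0, 1.0]] -0.0500334490510669
top [[-0.015, 0.983, -0.185, 0.276], [-1.0, -0.018, -0.014, 0.005], [-0.017, 0.185, 0.983, 1.236], [0.0, 0.0, 0.0, 1.0]] 0.011984039919695117
```

View pics/scene.png

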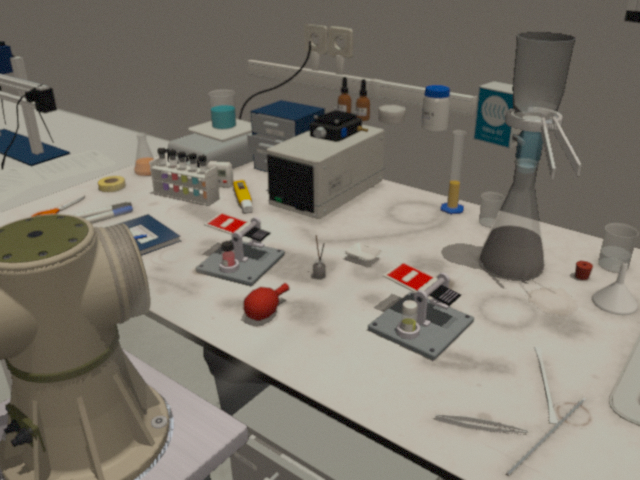

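View pics/top.png

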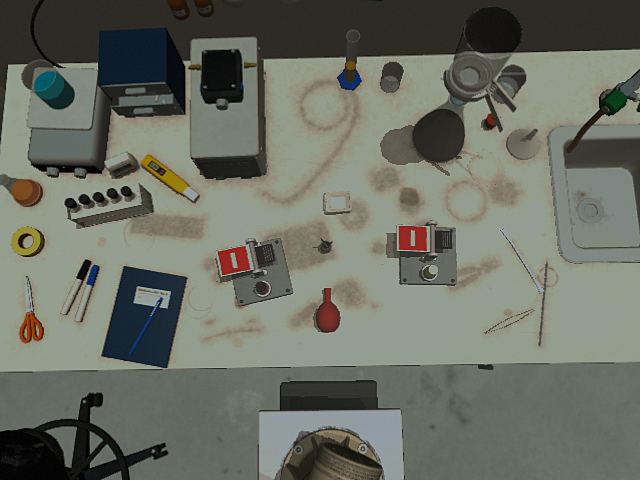

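Scene and top views: the white-capped stand A is at top pixel (428,255), with red paddle at (413,238), black tab at (446,238) and vial at (430,271). The black-capped stand B is at (258,270). Next I'll measure stand A.

```bash
python3 - <<'E'
from h import *
z=np.load("top.npz"); im,P=z["im"],z["P"]; hsv=cv2.cvtColor(im,cv2.COLOR_RGB2HSV)
def comp(mask,name):
    n,l,st,ce=cv2.connectedComponentsWithStats(mask.astype(np.uint8))
    for i in range(1,n):
        if st[i,4]>60:
            q=P[l==i]; q=q[np.isfinite(q).all(1)]
            print(name,ce[i].round(1),st[i].tolist(),"mean",q.mean(0).round(4),"min",np.percentile(q,3,0).round(3),"max",np.percentile(q,97,0).round(3))
            A=np.c_[q[:,:2],np.ones(len(q))]; co=np.linalg.lstsq(A,q[:,2],rcond=None)[0]; print("   slope",co[:2].round(3))
            u=np.argwhere(l==i)[:,::-1].astype(np.float32); r=cv2.minAreaRect(q[:,:2].astype(np.float32)); print("   rect",np.round(cv2.boxPoints(r),4).tolist(),round(r[2],1))
roi=np.zeros((480,640),bool); roi[215:300,380:470]=1
red=((hsv[...,0]<8)|(hsv[...,0]>172))&(hsv[...,1]>150)&(hsv[...,2]>80)
red=cv2.morphologyEx((red&roi).astype(np.uint8),cv2.MORPH_CLOSE,np.ones((9,9)))
comp(red,"red")
H=P[...,2]
comp(roi&(hsv[...,2]<60)&(H>0.03)&(np.indices((480,640))[1]>433)&(np.indices((480,640))[0]<252),"tab")
comp(roi&(H>0.006)&(H<0.017),"plate")
comp(roi&(H>0.058)&(np.indices((480,640))[0]>258),"cap")
print("heights grid rows 222..256 step 2, cols 394..460 step 3 (mm)")
for r in range(218,258,2): print(r,(H[r,392:462:3]*1000).round().astype(int).tolist())
print("x:",P[226:256:6,436,0].round(3),"y:",P[238,392:462:3,1].round(3).tolist())
b=cv2.resize(im[200:300,370:480],None,fx=6,fy=6,interpolation=cv2.INTER_CUBIC); cv2.imwrite("pics/cropA.png",b[...,::-1])
E
```

```text
red [412.  237.8] [399, 226, 28, 25, 645] mean [ 0.5234 -0.1919  0.0715] min [ 0.498 -0.222  0.064] max [ 0.549 -0.164  0.075]
   slope [-1.144  0.829]
   rect [[0.2361000031232834, -0.0608999989926815], [0.5350000262260437, -0.24480000138282776], [0.5752999782562256, -0.179299995303154], [0.27639999985694885, 0.004600000102072954]] 58.4
tab [442.4 239.4] [435, 231, 17, 18, 240] mean [ 0.5207 -0.2611  0.0615] min [ 0.501 -0.281  0.056] max [ 0.54  -0.244  0.066]
   slope [-0.011  0.136]
   rect [[0.4997999966144562, -0.2818000018596649], [0.5404999852180481, -0.2824999988079071], [0.5411999821662903, -0.2433999925851822], [0.5005000233650208, -0.24269999563694]] 89.0
plate [430.  264.5] [400, 227, 57, 58, 1666] mean [ 0.4723 -0.2403  0.012 ] min [ 0.429 -0.299  0.008] max [ 0.553 -0.174  0.016]
   slope [0.003 0.002]
   rect [[0.421999990940094, -0.2985000014305115], [0.5590000152587891, -0.30709999799728394], [0.5670999884605408, -0.17659999430179596], [0.4300999939441681, -0.1680999994277954]] 86.4
cap [432.4 269.6] [427, 265, 11, 10, 90] mean [ 0.4518 -0.2338  0.0673] min [ 0.442 
[... 1749 characters left out ...]
, 72, 72, 70, 69, 71, 68, 67, 64, 69, 70, 70, 63, 11, 9, 56, 63, 60, 13, 9, 3, 4]
250 [2, 0, 77, 75, 71, 71, 72, 67, 67, 67, 67, 66, 60, 69, 69, 15, 14, 8, 15, 13, 16, 8, -2, 5]
252 [1, 1, -2, 10, 15, 11, 14, 13, 12, 14, 12, 11, 15, 64, 65, 15, 12, 16, 13, 13, 11, 16, -1, -1]
254 [6, -1, -1, 14, 10, 15, 8, 12, 11, 12, 10, 9, 71, 77, 76, 75, 12, 12, 12, 16, 12, 13, -2, 0]
256 [1, -4, 6, 11, 12, 14, 15, 14, 12, 13, 15, 34, 58, 66, 70, 63, 15, 11, 12, 12, 13, 14, -4, 1]
x: [0.566 0.538 0.524 0.51  0.506] y: [-0.157, -0.164, -0.16, -0.167, -0.174, -0.181, -0.187, -0.194, -0.201, -0.208, -0.215, -0.221, -0.229, -0.235, -0.241, -0.248, -0.255, -0.261, -0.27, -0.275, -0.295, -0.302, -0.312, -0.319]
```

View pics/cropA.png

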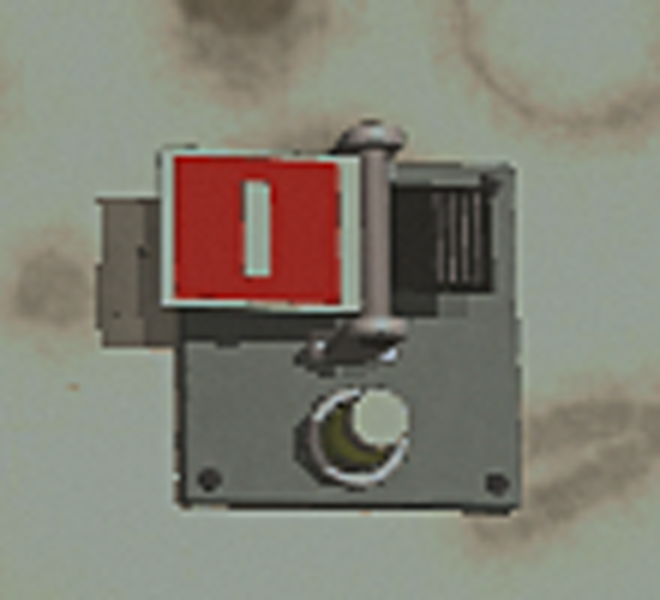

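Stand A's pivot is at about (0.5215, -0.238, 0.062) with yaw about -3°. The plate, cap and tab measurements agree with the given sizes. The flag is up about 0.1 rad. Next I work out the move in tool axes.

```bash
cat >> h.py <<'E'
from scipy.spatial.transform import Rotation as Ro
def rel(targets):
    s=get_state(); q=np.array(s["orientation"]); R=Ro.from_quat(q[[1,2,3,0]])
    for t in targets: print(t, R.inv().apply(np.array(t)-s["tcp_pos"]).round(4))
PIV=np.array([0.5215,-0.238,0.0]); a=np.deg2rad(-3.)
def st(x,y,z): return (PIV+[x*np.cos(a)-y*np.sin(a),x*np.sin(a)+y*np.cos(a),z]).round(4).tolist()
E
python3 -c "
from h import *
rel([[.3,.45,.23],[.43,.28,.23],[.47,.0,.22],st(.006,-.034,.14)])"
```

```text
[0.3, 0.45, 0.23] [-0.1932 -0.0694  0.0005]
[0.43, 0.28, 0.23] [-0.3576 -0.2065  0.0007]
[0.47, 0.0, 0.22] [-0.4584 -0.4707  0.0112]
[0.5257, -0.2723, 0.14] [-0.5729 -0.7238  0.0915]
```

{"fn": "drive_tool", "kwargs": {
  "deltas": [
    [[255,-0.05,-0.018,0,0,0,0],[255,-0.1,-0.036,0,0,0,0],[255,-0.15,-0.054,0,0,0,0],[255,-0.193,-0.07,0,0,0,0],[255,-0.235,-0.105,0,0,0,10],[255,-0.28,-0.142,0,0,0,20],[255,-0.32,-0.175,0,0,0,30],[255,-0.357,-0.207,0,0,0,40],[255,-0.375,-0.255,0.002,0,0,50],[255,-0.395,-0.305,0.004,0,0,60],[255,-0.415,-0.355,0.006,0,0,70],[255,-0.43,-0.4,0.008,0,0,80]]
  ],
  "newtons": 20
}}

```text
clock: 1.6
tcp_pos: [0.458, 0.0738, 0.2229]
orientation: [-0.0, 0.726, 0.688, -0.0]
wrist_force: [0.3, -0.2, 0.1]
finger_gap: -0.0001
grip_force: 0.0
```

```bash
python3 -c "
from h import *
s=get_state();print(s['tcp_pos'],s['orientation'],s['joint_pos'],s['finger_gap'],s['clock'])
rel([st(.006,-.034,.14),st(.006,-.034,.075)])"
```

```text
[0.45798362 0.07383948 0.22292998] [-1.05736683e-04  7.26120900e-01  6.87567026e-01 -1.11347043e-04] [-1.34640029e-02  1.01896809e-01 -2.41156019e-01  1.22805058e+00
 -3.69665597e-06  1.61186249e+00] -0.000128791001546128 1.6
[0.5257, -0.2723, 0.14] [-0.3419  0.0865  0.0829]
[0.5257, -0.2723, 0.075] [-0.3419  0.0865  0.1479]
```

{"fn": "drive_tool", "kwargs": {
  "deltas": [
    [[255,-0.05,0.013,0.0,0,0,0],[255,-0.1,0.026,0.0,0,0,0],[255,-0.15,0.039,0.0,0,0,0],[255,-0.2,0.052,0.01,0,0,0],[255,-0.25,0.065,0.03,0,0,0],[255,-0.3,0.077,0.055,0,0,0],[255,-0.342,0.0865,0.083,0,0,0],[255,-0.342,0.0865,0.083,0,0,0]]
  ]
}}

```text
clock: 2.6
tcp_pos: [0.5265, -0.272, 0.1367]
orientation: [-0.002, 0.725, 0.688, -0.001]
wrist_force: [-0.4, 0.5, -0.1]
finger_gap: 0.0002
grip_force: 0.0
```

```bash
python3 - <<'E'
from h import *
s=get_state();print(s['tcp_pos'],s['clock'])
rel([st(.006,-.034,.075),st(.006,-.034,.03)])
im,d=read_camera("scene"); cv2.imwrite("pics/s2.png",cv2.resize(im[200:400,340:560],None,fx=3,fy=3)[...,::-1])
E
```

```text
[ 0.52645343 -0.27201922  0.13672453] 2.6
[0.5257, -0.2723, 0.075] [-0.0005 -0.0005  0.0617]
[0.5257, -0.2723, 0.03] [-0.0006 -0.0003  0.1067]
```

View pics/s2.png

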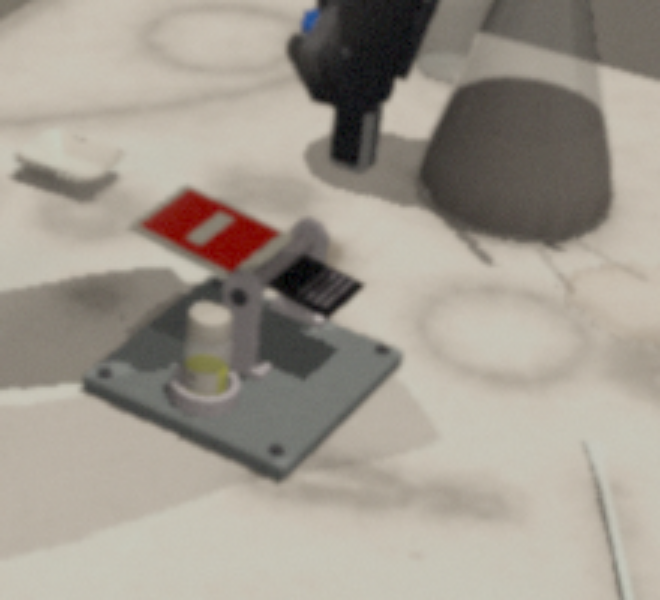

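The shut fingertips (crop 355,165) stand above the tab (315,285), clear of the vial. Next I press the tab down.

{"fn": "drive_tool", "kwargs": {
  "deltas": [
    [[255,0,0,0.03,0,0,0],[255,0,0,0.055,0,0,0],[255,0,0,0.068,0,0,0],[255,0,0,0.08,0,0,0],[255,0,0,0.092,0,0,0],[255,0,0,0.102,0,0,0],[255,0,0,0.106,0,0,0],[255,0,0,0.106,0,0,0]]
  ]
}}

```text
clock: 3.65
tcp_pos: [0.5278, -0.2701, 0.0339]
orientation: [-0.0, 0.724, 0.69, -0.0]
wrist_force: [-0.0, -0.7, -0.2]
finger_gap: -0.0001
grip_force: 0.0
```

```bash
python3 - <<'E'
from h import *
s=get_state();print(s['tcp_pos'],s['wrist_force'],s['clock'])
im,d=read_camera("scene"); cv2.imwrite("pics/s3.png",cv2.resize(im[200:400,340:560],None,fx=3,fy=3)[...,::-1])
E
```

```text
[ 0.52779412 -0.27006661  0.03392974] [-0.00708215 -0.73808254 -0.18332543] 3.65
```

View pics/s3.png

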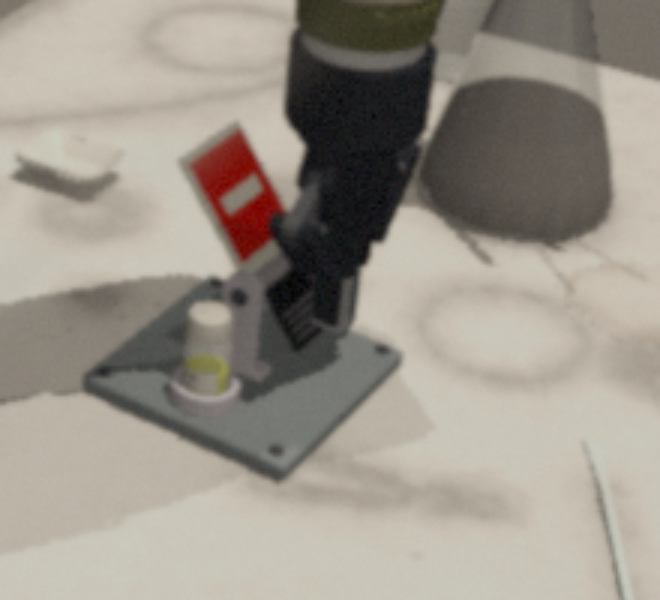

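The flag is up about 50° (paddle crop 180–270, 125–260), and the stand and vial haven't moved. Next I lift clear and go round to the +y side.

{"fn": "drive_tool", "kwargs": {
  "deltas": [
    [[255,-0.006,0,-0.03,0,0,0],[255,-0.006,0,-0.08,0,0,0],[255,0,0,-0.135,0,0,0],[255,0.04,0,-0.17,0,0,0],[255,0.09,0,-0.17,0,0,0],[255,0.135,0,-0.16,0,0,0],[255,0.14,0,-0.11,0,0,0],[255,0.14,0,-0.07,0,0,0],[255,0.14,0,-0.07,0,0,0]]
  ]
}}

```text
clock: 4.82
tcp_pos: [0.5321, -0.1289, 0.1016]
orientation: [-0.003, 0.724, 0.69, -0.001]
wrist_force: [-0.3, -0.3, 0.2]
finger_gap: 0.0004
grip_force: 0.0
```

```bash
python3 - <<'E'
from h import *
s=get_state();print(s['tcp_pos'],s['wrist_force'],s['clock'])
rel([st(.006,.04,.1),st(.006,.011,.1),st(.006,-.014,.095),st(.006,-.034,.083),st(.006,-.044,.063)])
im,d=read_camera("scene"); cv2.imwrite("pics/s4.png",cv2.resize(im[200:400,340:560],None,fx=3,fy=3)[...,::-1])
E
```

```text
[ 0.5320633  -0.12890463  0.10164407] [-0.32354406 -0.34921173  0.19623632] 4.825
[0.5296, -0.1984, 0.1] [-0.0695  0.0009  0.0015]
[0.5281, -0.2273, 0.1] [-0.0985  0.0008  0.0014]
[0.5268, -0.2523, 0.095] [-0.1235  0.0007  0.0064]
[0.5257, -0.2723, 0.083] [-0.1436  0.0006  0.0183]
[0.5252, -0.2823, 0.063] [-0.1536  0.0007  0.0383]
```

View pics/s4.png

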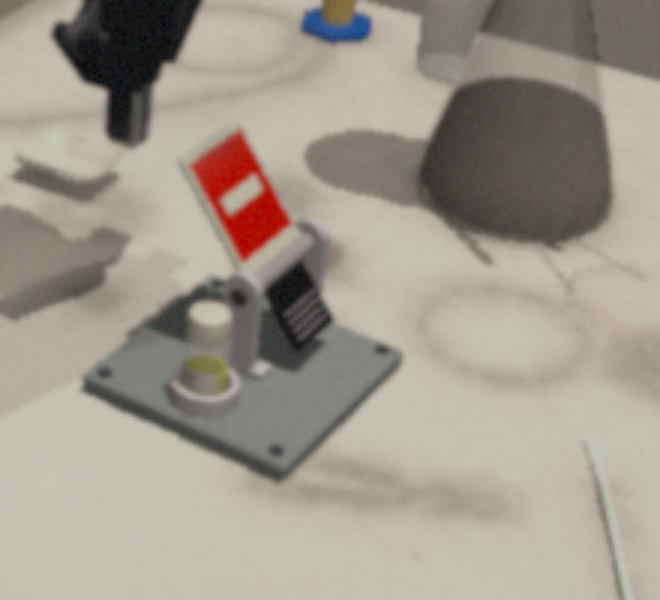

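The paddle stays up and the fingertips (crop 128,140) are on its +y side. Next I push it over in an arc and press it flat.

{"fn": "drive_tool", "kwargs": {
  "deltas": [
    [[255,-0.025,0,0.001,0,0,0],[255,-0.05,0,0.001,0,0,0],[255,-0.07,0,0.001,0,0,0],[255,-0.085,0,0.001,0,0,0],[255,-0.1,0,0.002,0,0,0],[255,-0.112,0,0.003,0,0,0],[255,-0.124,0,0.006,0,0,0],[255,-0.134,0,0.012,0,0,0],[255,-0.144,0,0.019,0,0,0],[255,-0.15,0,0.027,0,0,0],[255,-0.154,0,0.034,0,0,0],[255,-0.154,0,0.037,0,0,0]]
  ]
}}

```text
clock: 6.38
tcp_pos: [0.527, -0.2843, 0.0666]
orientation: [-0.0, 0.724, 0.69, -0.0]
wrist_force: [0.2, -0.1, -0.4]
finger_gap: -0.0001
grip_force: 0.3
```

```bash
python3 - <<'E'
from h import *
s=get_state();print(s['tcp_pos'],s['wrist_force'],s['clock'])
im,d=read_camera("scene"); cv2.imwrite("pics/s5.png",cv2.resize(im[200:400,340:560],None,fx=3,fy=3)[...,::-1])
s=get_state();print(s['tcp_pos'],s['wrist_force'],s['clock'])
E
```

```text
[ 0.52703923 -0.28430759  0.06657801] [ 0.21561112 -0.06703011 -0.40755469] 6.375
[ 0.5270128  -0.28401821  0.06647958] [ 0.71431226  0.48544988 -0.68646709] 6.425
```

View pics/s5.png

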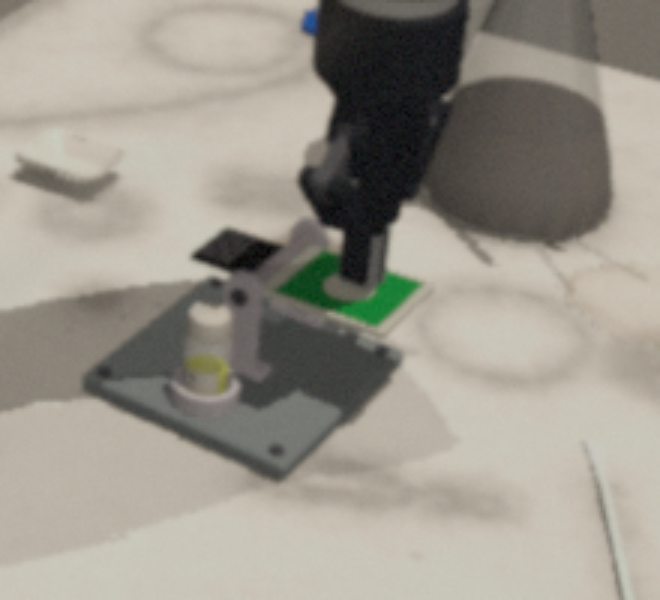

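The flag is over with green up (crop 350,290) and nearly level. I'll press a few mm more to seat it on the stop, then lift clear.

{"fn": "drive_tool", "kwargs": {
  "deltas": [
    [[255,-0.005,0,0.002,0,0,0],[255,-0.008,0,0.004,0,0,0],[255,-0.008,0,0.005,0,0,0],[255,-0.008,0,0.005,0,0,0]]
  ]
}}

```text
clock: 6.92
tcp_pos: [0.5273, -0.2916, 0.0638]
orientation: [0.0, 0.724, 0.69, 0.001]
wrist_force: [-2.1, 3.9, 8.3]
finger_gap: -0.0004
grip_force: 4.5
```

Contact force has risen to 8 N at z = 0.064, which is the height of the level paddle's face, so it is on its stop. I lift off and verify.

{"fn": "drive_tool", "kwargs": {
  "deltas": [
    [[255,0,0,-0.03,0,0,0],[255,0,0,-0.08,0,0,0],[255,0,0,-0.14,0,0,0],[255,0.05,-0.04,-0.17,0,0,0],[255,0.1,-0.08,-0.17,0,0,0],[255,0.15,-0.11,-0.17,0,0,0],[255,0.2,-0.13,-0.17,0,0,0],[255,0.2,-0.13,-0.17,0,0,0]]
  ]
}}

```text
clock: 7.92
tcp_pos: [0.4049, -0.0831, 0.2328]
orientation: [0.0, 0.722, 0.691, 0.0]
wrist_force: [0.3, -0.9, -0.4]
finger_gap: 0.0002
grip_force: 0.0
```

```bash
python3 - <<'E'
from h import *
s=get_state();print(s['tcp_pos'],s['wrist_force'],s['clock'])
c=calibration("scene"); im,d=read_camera("scene"); P=pts("scene",d,c)
h=cv2.cvtColor(im,cv2.COLOR_RGB2HSV)
m=(h[...,0]>45)&(h[...,0]<75)&(h[...,1]>150)&(h[...,2]>60)
m[:, :400]=0; m=cv2.erode(m.astype(np.uint8),np.ones((3,3)))>0
q=P[m]; q=q[(np.abs(q[:,2]-.065)<.04)]
co=np.linalg.lstsq(np.c_[q[:,:2],np.ones(len(q))],q[:,2],rcond=None)[0]
print(len(q),q.mean(0).round(3),"slope deg",np.degrees(np.arctan(co[:2])).round(1))
cv2.imwrite("pics/s6.png",im[...,::-1])
E
```

```text
[ 0.40485222 -0.08310207  0.23283373] [ 0.27486604 -0.91629956 -0.43002651] 7.925
199 [ 0.518 -0.281  0.065] slope deg [-0.4 -0.1]
```

View pics/s6.png

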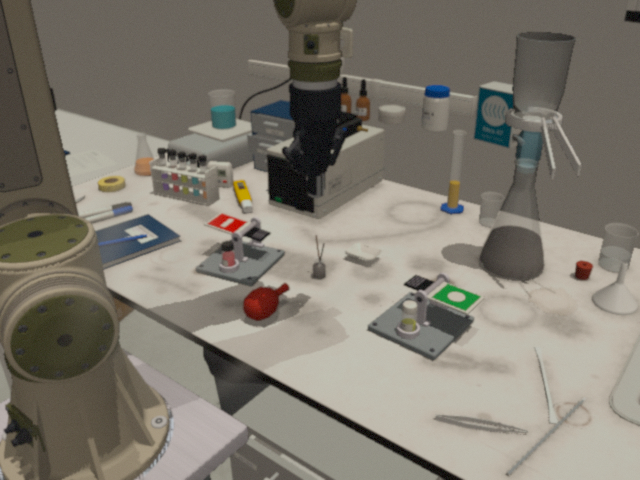

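The white-capped vial's flag shows green at (457,297), level to within 0.5°. Flag B still shows red at (228,224), everything else is in place and the arm is clear.

```bash
python3 -c "
from h import *
print(hand_in())"
```

```text
the job is handed in; nothing more can be done
None
```

The white-capped vial's flag lies flat with its green face up (within 0.5° of level). The other flag still shows red, the stands, vials and other things look unmoved in the last picture, and the job is handed in (no verdict returned).

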